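# Load the dip-tank lift under its latched stop

## Task

Make the dip-tank lift safe by pressing its mushroom stop down until it stays in, and let go of it. With the stop still in, hang the basket of pipe pieces by its handle bar across both prongs of the lift's hook and let go. Then reset the stop by turning its knob clockwise until it springs fully out again, without disturbing the tools and steel lying about.

Things in the scene. Friction and masses are not known exactly. Their poses are not given: they have to be found in the camera images.
- stop_base: Fixed steel collar of the stop on the sloped panel of the console. Origin: where the stop's axis meets the panel, 130 mm above the table. z: out of the panel along the stop's axis, 27 degrees from vertical, leaning towards the robot's side; x: up the slope; y: level.
- console: Fixed grey console, 140 mm wide (y), 180 mm deep, about 170 mm high at its far end, sloped panel towards the robot. Origin: centre of its underside; yaw up to 0.3 rad.
- knob_top (a point): Centre of the top of the stop's knob; moves with it. The black mushroom is a disc 64 mm across, 14 mm thick, with an upright grip bar on it, 54 mm long, 14 mm wide, standing 26 mm above the disc. x: along the bar; z: outward along the axis. Stop out: 62 mm above the panel (disc underside 22 mm above it); pressed in: 52 mm.
- stop (a joint): Depth of the stop in metres: 0 out, 0.010 fully in. Two-position spring: the push resists with up to about 10 N and past the middle (0.005) it snaps in and stays; it comes out only by turning the knob. At 0.010 it meets a hard stop.
- stop_knob (a joint): Turn of the knob, rad, growing clockwise seen from outside (negative about z of stop_base); -0.4 to 2.45; starts within 0.3 of 0 (bar up the slope). Stays where left; drag 0.13 N m. Latched, it turns freely to 1.1; then a cam drives the stop out 8 mm per rad, and at 1.7 to 2.0 it snaps out (unless the fingers hold it in: move out with it or let go). A long turn: expect to regrasp once.
- basket: Loose open aluminium basket, 80 mm (x) by 120 mm (y) by 50 mm high, with fixed pipe pieces in it, 0.28 to 0.56 kg. Origin: centre of its underside, on the table; z up. A rigid round steel handle stands over its middle.
- basket_bar (a point): Middle of the basket's level handle bar: 10 mm round bar along y, 102 mm free between its uprights, 110 mm above the basket's underside.
- hook_seat (a point): Where the bar's middle rests when hung, midway between the two prongs, 216 mm above the table. Axes of the lift: x towards the mast, y across the prongs, z up. Prongs: 10 mm round, at y = -32 and +32 mm, dipping in a V at the seat and rising to free tips 28 mm on the -x side, tops 21 mm above this point. The mast crosshead (top 39 mm above this point) begins 72 mm on the +x side.
- lift: Fixed lift: aluminium mast (up to 260 mm high) with the two-pronged hook on the robot's side, and under the hook an open steel tank, 150 by 150 mm, 60 mm high. Origin: on the table at the mast's front face; yaw up to 0.3 rad.
- hammer: Hammer, 260 mm, lying near the robot; leave alone. Origin under its middle, x along it.
- brush: Brush, 200 mm, lying near the robot; leave alone. Origin under its middle, x along it.
- wrench: Wrench, 200 mm, lying on the robot's right; leave alone. Origin under its middle, x along it.
- offcut: Steel plate, 130 by 90 by 10 mm, on the robot's left; leave alone. Origin: centre of its underside.
- stub: Upright pipe stub, 60 mm across, 75 mm high, between the console and the lift; leave alone. Origin: centre of its underside.
Mind the look-alikes: they are no part of the job. Leave any green or turquoise look-alike of the basket alone. Leave any red look-alike of the console alone.

How it is judged:
By the outcome, as a careful person would: the job done as asked, in the order asked, and still so for the second after the job is handed in, with the robot touching nothing.
It also fails if it takes over 72 s, if anything falls off the work surface, if the arm or the gripper's body presses on something with over 40 N, if the wrist force passes 120 N, or if a joint passes its speed limit or range.

## Robot

A 6-joint arm with a two-finger parallel gripper is mounted at the origin on the work surface. World frame = base frame: x ahead of the robot, y to its left, z up, the work surface at z = 0. Lengths are in mm, angles in rad, forces in N, time in s.
With the tool pointing down it reaches from about 275 to 750 mm from the base axis. Payload 10.2 kg.
Tool frame: the origin (TCP) lies at the very end of the fingers, on their centre line; the grasp point (between the pads) lies ctrl.grip_depth behind it (ctrl.grip_depth is the distance from the TCP to the grasp point, in mm); z points along the fingers, y is the direction in which the jaws open and shut (so a half turn about z gives the same grasp; the last joint's range is limited). The gripper opens to 85 mm and grips with 20 to 120 N. Pads are 22 mm wide; open, the fingers measure 114 mm over their backs; the gripper's body (76 mm by 85 mm) begins 54 mm behind the grasp point. The pads swing forward as they close: fully open they stand 13 mm farther back than shut.
Start: joints at [-0.223, 0.313, 1.498, -0, 1.331, -0.223], TCP at [525.006, -0.013, 210.494] pointing down, gripper open.
Joint ranges: [-2.94, 2.94], [-0.97, 2.17], [0.19, 2.56], [-1.23, 4.37], [0.02, 3.11], [-2.88, 2.88]. Speed limits (rad/s): [2.39, 2.39, 3.01, 3.14, 3.14, 3.14].

## Interface

Orientations are given as a unit quaternion [w, x, y, z].
In Python, from rig import telemetry, eyes, ctrl, nets gives the robot as it stands. The module is installed in compiled form; this text tells all that it offers.
- The arm moves only by the tool drive_tool, never from a script. Its argument "series" is text: rows parted by semicolons, each of 7 numbers parted by spaces: the shift along the tool's x, y, z normalised to -1 to 1, where 1 is 0.12 m, then the turn, a rotation vector about the tool's x, y, z normalised to -1 to 1, where 1 is 0.5 rad, then the opening, from 0 (shut) to 1 (fully open). In form: tx ty tz wx wy wz hand; .... A call has 1 to 20 rows; each row is the pose to reach, as a shift and turn from the pose measured when the call began, along the tool's axes at that moment; what a row does not reach only later rows make up. A row lasts 1/10 s, in which the tool goes at most 50 mm and 8.59 degrees, less where a joint would pass 70% of its speed; a pose out of reach is approached as far as the arm can. A call with a number of a shift or a turn outside -1 to 1 is refused whole. A call with a gripper value outside its range is refused whole. The fingers move at their own pace and stop on an object; "newtons" is the grip in N (left out, the last holds). Time passes only in rows, so rows that repeat a pose let the fingers close. It gives the time, the measured TCP pose, the force and the opening at its end, in the units of the state.
- telemetry.sense(): the state, without advancing time (a new reading comes with each control period).
- eyes.capture(name): name is "scene" or "side" or "wrist"; returns a dict with "frame" (384x512x3 uint8, red, green, blue), "fx", "fy", "cx", "cy" (pixels), "D" ([k1, k2, p1, p2, k3] as OpenCV has them; the pictures are not rectified), "view" (4x4, takes a point from world to camera coordinates). Camera axes: x right, y up, looking along -z (the intrinsics and any distortion apply to the point x, -y, -z); pixel columns grow to the right and rows downward; lengths in mm; the calibration is good to about 2 mm. A picture is of the moment at which its call begins. There is no depth.
- ctrl.finish_job(): hands the job in, once; it reports no verdict.
Trained networks look in a picture, given as the dict that the camera call returned (one of the last four; its "shot" number tells which), for a name from the list of things; names that differ only in an ending like _2 or _b are one class to them, and where a whole thing is asked for, a point or a joint stands for the part that bears it (a point fixed in the world has none). Each returns a list of dicts, best first, with "confidence" (0 to 1); they miss things now and then, are a little off and sometimes report something else, mostly with a low value. They report only what shows in the picture. A call takes as long as a camera call. They do not tell look-alikes from the thing itself.
- nets.spot_in(name, picture): "rect" ([left, top, right, bottom] in pixels, round what is visible of it).
The state is a dict: "time_s": time; "joints": joint angles; "dq": joint speeds; "tau": joint torques, N m; "eef_pos": TCP position; "ee_rot": TCP orientation; "force": force on the tool from outside, world axes, zero at the start; "wrist_torque": the same for the moment, N m; "grip_width": opening from 0.0 (shut) to 1.0 (fully open).
Only numpy, scipy, OpenCV 4.12 (cv2) and the standard library are available. Lean on these libraries where they do the work, as an engineer would, in place of code of your own. Each camera call takes 0.05 s, during which the arm holds its last target. There are 200 camera calls.

## Working session

There is one attempt and no reset: what is moved stays moved. The work goes in short steps, Python scripts to look and compute and a tool call to move; the robot and the scene stay as the last step left them, time stands still between calls to the robot, and variables do not carry over. Pictures are saved under pics/ and viewed, about 8 in all and at most 12, crops included, and the job is handed in when it is done.

Besides the shell and the picture viewer there is one more tool, called after "Call:" as name(argument=value, ...) on one line, values as JSON. drive_tool: Moves the arm, as the interface text tells. Scaled input: -1 to 1 covers 0.12 m each way for a shift and 0.5 rad each way for a turn. Its arguments: {"type":"object","properties":{"series":{"type":"string"},"newtons":{"type":"number"}},"required":["series"]}

```bash
mkdir -p pics; cat > h.py <<'E'
import numpy as np, cv2
from scipy.spatial.transform import Rotation as R
from rig import telemetry, eyes, ctrl, nets
def q2R(q): return R.from_quat([q[1],q[2],q[3],q[0]])
def cam(p):
    K=np.array([[p["fx"],0,p["cx"]],[0,p["fy"],p["cy"]],[0,0,1.]]); return K,np.array(p["D"],float),np.array(p["view"],float)
def proj(p,X):
    K,D,V=cam(p); X=np.atleast_2d(X).astype(float); c=X@V[:3,:3].T+V[:3,3]; c=c*[1,-1,-1]
    return cv2.projectPoints(c.reshape(-1,1,3),np.zeros(3),np.zeros(3),K,D)[0][:,0]
def ray(p,uv):
    K,D,V=cam(p); n=cv2.undistortPoints(np.array([[uv]],float),K,D)[0,0]
    d=V[:3,:3].T@np.array([n[0],-n[1],-1]); return -V[:3,:3].T@V[:3,3], d/np.linalg.norm(d)
def atz(p,uv,z):
    o,d=ray(p,uv); return o+d*(z-o[2])/d[2]
def tri(*pu):
    A=np.zeros((3,3));b=np.zeros(3)
    for p,uv in pu:
        o,d=ray(p,uv);M=np.eye(3)-np.outer(d,d);A+=M;b+=M@o
    return np.linalg.solve(A,b)
def save(p,n,box=None,s=1):
    f=p["frame"][:,:,::-1]
    if box: f=f[box[1]:box[3],box[0]:box[2]]
    if s!=1: f=cv2.resize(f,None,fx=s,fy=s,interpolation=cv2.INTER_CUBIC)
    cv2.imwrite("pics/"+n,f)
def row(target,Rt):
    s=telemetry.sense(); R0=q2R(s["ee_rot"]); d=R0.inv().apply(np.array(target)-s["eef_pos"])/120
    w=(R0.inv()*Rt).as_rotvec()/0.5
    return np.round(np.r_[d,w],3)
E
python3 - <<'E'
from h import *
import pickle
P={n:eyes.capture(n) for n in("scene","side","wrist")}
pickle.dump(P,open("p0.pkl","wb"))
for n,p in P.items():
    V=p["view"];print(n,np.round(ray(p,(256,192)),2).tolist(),p["fx"])
    for t in("console","stop_base","knob_top","basket","basket_bar","lift","hook_seat","stub","offcut","hammer","brush","wrench"):
        try: print(" ",t,[(np.round(d["rect"]).astype(int).tolist(),round(d["confidence"],2)) for d in nets.spot_in(t,p)][:3])
        except Exception as e: print(t,e)
im=np.hstack([P[n]["frame"][:,:,::-1] for n in("scene","side")]);
save(P["scene"],"a.png",s=1.5);save(P["side"],"b.png",s=1.5)
print(telemetry.sense(), ctrl.grip_depth)
E
```

```text
scene [[925.6, 561.69, 1334.15], [-0.35, -0.4, -0.85]] 423.98337972171817
  console [([239, 272, 311, 344], 0.88)]
  stop_base [([385, 208, 410, 227], 0.85), ([271, 279, 296, 303], 0.69)]
  knob_top [([279, 280, 299, 300], 0.59), ([388, 204, 409, 227], 0.59)]
  basket [([229, 230, 258, 281], 0.66), ([239, 189, 278, 233], 0.64), ([228, 101, 254, 130], 0.5)]
  basket_bar [([237, 188, 278, 231], 0.96), ([228, 232, 256, 277], 0.88), ([227, 92, 255, 128], 0.46)]
  lift [([115, 134, 208, 227], 0.82)]
  hook_seat [([115, 133, 207, 226], 0.82)]
  stub [([186, 237, 209, 266], 0.72), ([236, 188, 278, 230], 0.38)]
  offcut [([320, 314, 368, 359], 0.82), ([151, 132, 182, 159], 0.59)]
  hammer [([242, 169, 265, 187], 0.63)]
  brush [([305, 222, 344, 273], 0.76), ([278, 280, 299, 302], 0.65), ([150, 133, 183, 157], 0.63)]
  wrench [([153, 135, 179, 156], 0.48)]
side [[19.33, -663.07, 1033.08], [0.35, 0.57, -0.74]] 351.59558291316796
  console [([138, 147, 185, 201], 0.77), ([234, 129, 284, 176], 0.55)]
  stop_base [([244, 126, 266, 141], 0.6), ([142, 154, 152, 168], 0.6)]
  knob_top [([244, 130, 2
[... 1168 characters left out ...]
: array([-2.23419190e-01,  3.12888743e-01,  1.49774761e+00,  2.47301458e-05,
        1.33101685e+00, -2.23392306e-01]), 'dq': array([-2.87690949e-05, -3.34106074e-03, -2.03218914e-05,  1.14410624e-03,
       -3.02016900e-04, -1.07410714e-03]), 'tau': array([ 3.02532380e-04, -4.12162077e+01, -2.59900045e+01, -1.38638125e-04,
        5.03370284e-04, -2.09307711e-05]), 'eef_pos': array([ 5.24983573e+02, -1.17062345e-02,  2.10481996e+02]), 'ee_rot': array([-3.20218565e-05,  7.07118362e-01,  7.07095199e-01, -5.97068720e-06]), 'force': array([-0.14244239,  0.15618451, -0.22316536]), 'wrist_torque': array([ 0.0155416 , -0.03476633,  0.01552814]), 'grip_width': 0.9967767715229259} 18.700000000000003
```

View pics/a.png

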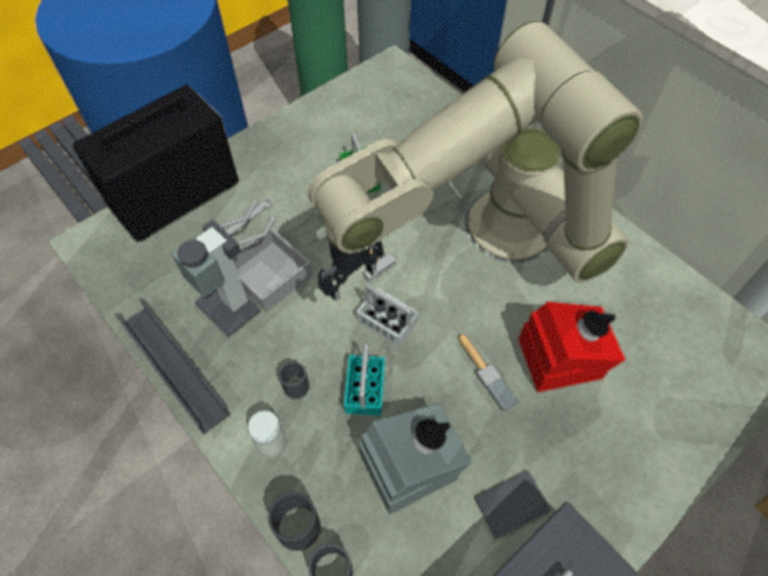

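View pics/b.png

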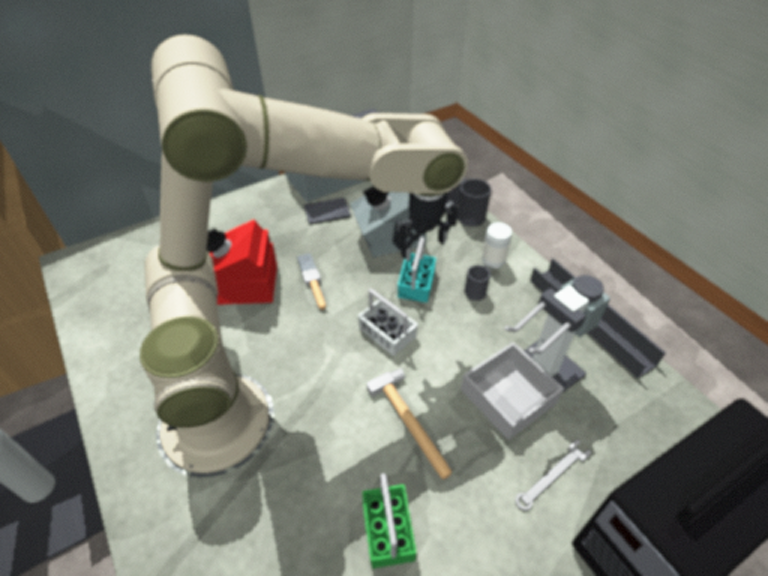

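The pictures show the grey console knob at scene (287,288) / side (251,130), the silver basket at scene (258,210) / side (260,216), and the lift at scene (160,180) / side (357,235). The red console and the green and turquoise baskets are decoys. Next I'll crop closer.

```bash
python3 - <<'E'
from h import *
import pickle
P=pickle.load(open("p0.pkl","rb")); s,d=P["scene"],P["side"]
c=lambda p,b,:cv2.resize(p["frame"][b[1]:b[1]+75,b[0]:b[0]+100,::-1],(400,300),interpolation=cv2.INTER_CUBIC)
im=np.vstack([np.hstack([c(s,(112,130)),c(d,(307,185))]),np.hstack([c(s,(225,270)),c(d,(220,115))])])
cv2.imwrite("pics/c.png",im)
print("knob",tri((s,(287,288)),(d,(251,130))))
print("basket",tri((s,(258,210)),(d,(261,216))), "ctr at z50",atz(s,(258,210),50),atz(d,(261,216),50))
print("lift mast ",tri((s,(139,163)),(d,(382,199))))
print("stub",atz(s,(197,251),40),"teal",atz(s,(243,256),40))
E
```

```text
knob [593.03478558 312.81755441 161.1548948 ]
basket [444.34653317   8.1756704   34.4187528 ] ctr at z50 [445.47033923  18.03434189  50.        ] [442.11761979  -5.81570109  50.        ]
lift mast  [ 692.94918134 -271.62281338  249.51815903]
stub [ 6.96966978e+02 -6.74707943e-01  4.00000000e+01] teal [593.16849767 112.74550565  40.        ]
```

View pics/c.png

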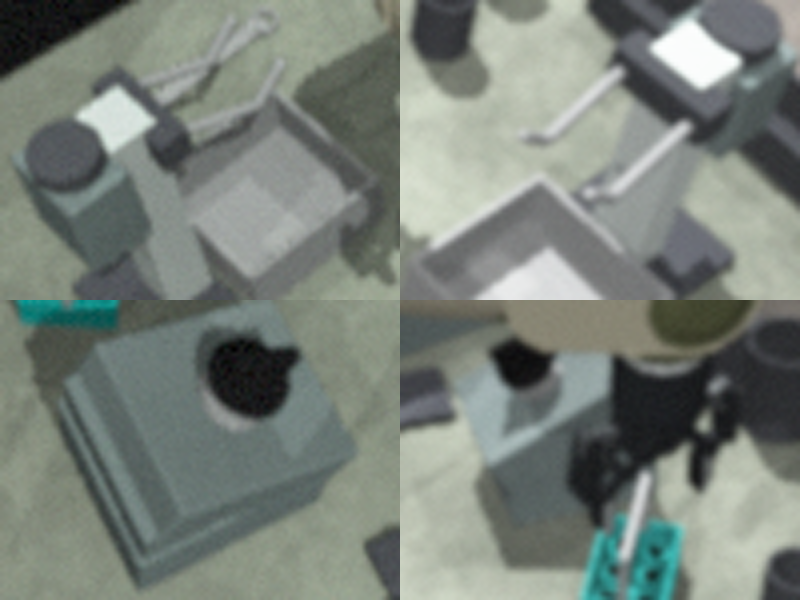

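```bash
python3 - <<'E'
from h import *
import pickle
P=pickle.load(open("p0.pkl","rb")); s,d=P["scene"],P["side"]
for n,a,b in [("seat+y",(177.5,155),(344,218.8)),("tip+y",(182,146.25),(337.5,219.3)),("seat-y",(163.25,145.5),(360.8,233)),("tip-y",(170,134.5),(352.8,233.8))]:
    print(n,np.round(tri((s,a),(d,b)),0), atz(s,a,222 if 'seat' in n else 237).round(),atz(d,b,222 if 'seat' in n else 237).round())
for z in(165,170): print(z,[atz(s,u,z).round() for u in((248.75,281.25),(270,323.75))])
for z in(80,90,100): print(z,[atz(s,u,z).round() for u in((313.75,307.5),(292.5,271.25))])
print("disc z130+40*cos27",atz(s,(286.5,289),130+33*.89), atz(d,(251,128),160))
print("barend",atz(s,(299,283),175))
# crosshead top corners, z=255: scene crop
for u in((85,105),(118,87),(155,122),(118,142)): print("xhead", atz(s,(112+u[0]/4,130+u[1]/4),258).round())
for b in([237,188,278,231],[237,188,278,231]): pass
print("basket bar side ends", [atz(d,u,110).round() for u in((246,196),(277,211))])
E
```

```text
seat+y [ 573. -248.  210.] [ 573. -236.  222.] [ 569. -256.  222.]
tip+y [ 545. -251.  230.] [ 546. -245.  237.] [ 541. -256.  237.]
seat-y [ 583. -312.  207.] [ 586. -299.  222.] [ 575. -320.  222.]
tip-y [ 546. -315.  233.] [ 548. -311.  237.] [ 544. -317.  237.]
165 [array([663., 227., 165.]), array([698., 358., 165.])]
170 [array([664., 229., 170.]), array([699., 359., 170.])]
80 [array([550., 393.,  80.]), array([519., 267.,  80.])]
90 [array([553., 394.,  90.]), array([523., 270.,  90.])]
100 [array([556., 395., 100.]), array([526., 272., 100.])]
disc z130+40*cos27 [595.12138562 314.012687   159.37      ] [600.95832257 324.83776062 160.        ]
barend [560.51426075 327.69008944 175.        ]
xhead [ 693. -298.  258.]
xhead [ 664. -296.  258.]
xhead [ 660. -248.  258.]
xhead [ 693. -250.  258.]
basket bar side ends [array([419.,  58., 110.]), array([474., -56., 110.])]
```

```bash
cat >> h.py <<'E'
def frame(y,z):
    y=np.array(y,float);z=np.array(z,float);z/=np.linalg.norm(z);y-=z*(y@z);y/=np.linalg.norm(y)
    return R.from_matrix(np.c_[np.cross(y,z),y,z])
def plan(pos,Rt,k=None,start=None):
    if start is None: s=telemetry.sense(); p0,R0=np.array(s["eef_pos"]),q2R(s["ee_rot"])
    else: p0,R0=start
    pos=np.array(pos,float)
    dv=(R0.inv()*Rt).as_rotvec(); dp=pos-p0
    k=k or int(max(np.ceil(np.linalg.norm(dp)/115),np.ceil(np.linalg.norm(dv)/.49),1))
    for i in range(k):
        Ri=R0*R.from_rotvec(dv*i/k)
        n=max(np.linalg.norm(dp)/k/50,np.linalg.norm(dv)/k/.15)
        print(np.round(np.r_[Ri.inv().apply(dp/k)/120,dv/k/.5],3).tolist(),"rows~%.1f"%n)
    return pos,Rt
YAW=-0.25
def stopf(yaw=YAW):
    x=np.array([np.cos(yaw),np.sin(yaw),0]);y=np.array([-x[1],x[0],0]);t=np.radians(27)
    n=-np.sin(t)*x+np.cos(t)*np.array([0,0,1.]); return np.cross(y,n),y,n
E
python3 - <<'E'
from h import *
x,y,n=stopf(); B=np.array([611,310,130.])
plan(B+160*n,frame(y,-n))
E
```

```text
[0.911, 0.043, -0.172, -0.207, -0.267, -0.863] rows~3.1
[0.776, 0.437, -0.262, -0.207, -0.267, -0.863] rows~3.1
[0.48, 0.742, -0.285, -0.207, -0.267, -0.863] rows~3.1
```

Call:
drive_tool(series="0.911 0.043 -0.172 -0.207 -0.267 -0.863 0; 0.911 0.043 -0.172 -0.207 -0.267 -0.863 0; 0.911 0.043 -0.172 -0.207 -0.267 -0.863 0; 0.911 0.043 -0.172 -0.207 -0.267 -0.863 0; 0.911 0.043 -0.172 -0.207 -0.267 -0.863 0")

```text
time_s: 2.45
eef_pos: [530.0, 109.2, 231.0]
ee_rot: [0.083, 0.538, 0.839, -0.011]
force: [0.6, 0.6, 0.7]
grip_width: 0.143
```

Call:
drive_tool(series="0.776 0.437 -0.262 -0.207 -0.267 -0.863 0; 0.776 0.437 -0.262 -0.207 -0.267 -0.863 0; 0.776 0.437 -0.262 -0.207 -0.267 -0.863 0; 0.776 0.437 -0.262 -0.207 -0.267 -0.863 0; 0.776 0.437 -0.262 -0.207 -0.267 -0.863 0")

```text
time_s: 2.95
eef_pos: [535.6, 217.1, 251.4]
ee_rot: [0.16, 0.342, 0.926, -0.021]
force: [-0.3, -0.2, -0.0]
grip_width: -0.003
```

Call:
drive_tool(series="0.48 0.742 -0.285 -0.207 -0.267 -0.863 0; 0.48 0.742 -0.285 -0.207 -0.267 -0.863 0; 0.48 0.742 -0.285 -0.207 -0.267 -0.863 0; 0.48 0.742 -0.285 -0.207 -0.267 -0.863 0; 0.48 0.742 -0.285 -0.207 -0.267 -0.863 0; 0.48 0.742 -0.285 -0.207 -0.267 -0.863 0")

```text
time_s: 3.55
eef_pos: [542.4, 324.5, 272.1]
ee_rot: [0.23, 0.128, 0.964, -0.03]
force: [-0.4, 0.2, 0.1]
grip_width: 0.001
```

```bash
python3 - <<'E'
from h import *
import pickle
P={n:eyes.capture(n) for n in("wrist","scene")}; pickle.dump(P,open("p1.pkl","wb"))
p=P["wrist"]; x,y,n=stopf(); B=np.array([611,310,130.])
im=p["frame"][:,:,::-1].copy()
for h in(0,36,62):
    for a in np.linspace(0,2*np.pi,40):
        u=proj(p,B+h*n+32*(np.cos(a)*x+np.sin(a)*y))[0]; cv2.circle(im,tuple(int(v) for v in u),0,(0,0,255) if h==36 else (0,255,0) if h==0 else (255,0,0),-1)
im=cv2.resize(im,None,fx=1.55,fy=1.55); cv2.imwrite("pics/d.png",im)
for t in("stop_base","knob_top"): print(t,[(np.round(d["rect"]).tolist(),round(d["confidence"],2)) for d in nets.spot_in(t,p)][:2])
s=telemetry.sense(); print(s["eef_pos"],s["joints"].round(2),s["grip_width"],s["time_s"],B+160*n)
E
```

```text
stop_base [([228.0, 138.0, 295.0, 201.0], 0.97)]
knob_top [([232.0, 137.0, 296.0, 205.0], 0.58)]
[542.03633574 325.53409336 272.25403628] [ 0.49  0.35  1.36 -0.35  1.1  -0.71] -0.003183244275498045 3.75 [540.61967447 327.97104754 272.56104387]
```

View pics/d.png

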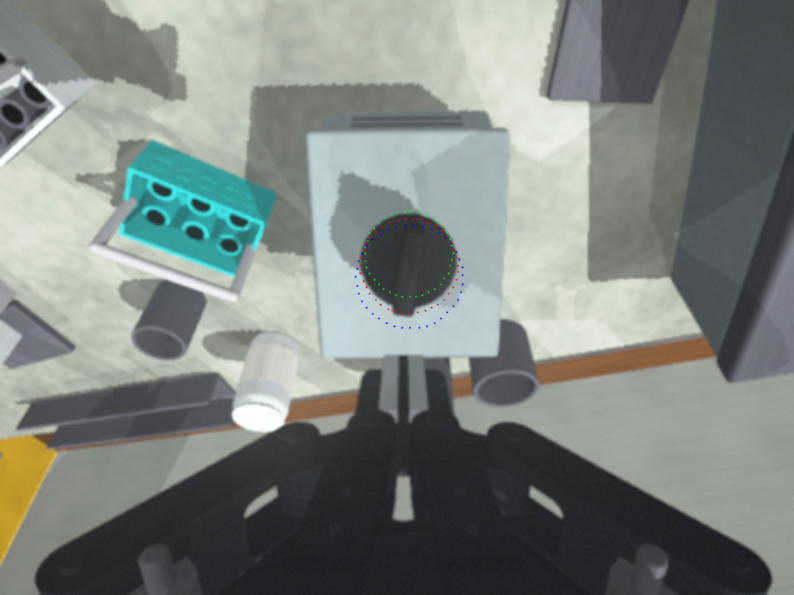

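```bash
python3 - <<'E'
from h import *
import pickle
from scipy.optimize import least_squares
p=pickle.load(open("p1.pkl","rb"))["wrist"]; x,y,n=stopf()
g=p["frame"].max(2); m=(g<75).astype(np.uint8); m[:,:225]=0;m[:,300:]=0;m[:130]=0;m[205:]=0
cs=max(cv2.findContours(m,0,2)[0],key=cv2.contourArea); print("bbox",cv2.boundingRect(cs))
obs=np.array([[232.9,168.5],[294.9,168.5],[263.9,137.4]])  # left,right,top(toward robot) rims
def f(v):
    B=np.array([v[0],v[1],130]);a=np.linspace(0,2*np.pi,90)[:,None]
    u=proj(p,B+36*n+32*(np.cos(a)*x+np.sin(a)*y)); return [u[:,0].min()-232.9,u[:,0].max()-294.9,u[:,1].min()-137.4]
r=least_squares(f,[611,310],diff_step=1e-4); print(r.x,r.fun)
B=np.r_[r.x,130]
print("bar end up",[proj(p,B+62*n+s*27*x).round(1) for s in(1,-1)],"observed (260,203)")
T=B+75*n; plan(T,frame(y,-n))
E
```

```text
bbox (233, 138, 61, 65)
[607.00053551 310.77034458] [-0.92453516  0.92408082  0.16346275]
bar end up [array([[264.4, 204. ]]), array([[263.9, 147.2]])] observed (260,203)
[0.042, 0.017, 0.683, -0.008, -0.005, -0.019] rows~1.6
```

Call:
drive_tool(series="0.042 0.017 0.683 -0.008 -0.005 -0.019 0; 0.042 0.017 0.683 -0.008 -0.005 -0.019 0; 0.042 0.017 0.683 -0.008 -0.005 -0.019 0; 0.042 0.017 0.683 -0.008 -0.005 -0.019 0")

```text
time_s: 4.15
eef_pos: [574.2, 319.2, 197.8]
ee_rot: [0.232, 0.122, 0.965, -0.029]
force: [-0.9, -0.8, -0.3]
grip_width: -0.001
```

Call:
drive_tool(series="0 0 0.06 0 0 0 0; 0 0 0.1 0 0 0 0; 0 0 0.125 0 0 0 0; 0 0 0.14 0 0 0 0; 0 0 0.155 0 0 0 0; 0 0 0.165 0 0 0 0; 0 0 0.165 0 0 0 0")

```text
time_s: 4.85
eef_pos: [582.9, 316.9, 180.1]
ee_rot: [0.232, 0.122, 0.965, -0.029]
force: [0.2, -0.1, 0.0]
grip_width: -0.004
```

```bash
python3 - <<'E'
from h import *
x,y,n=stopf();B=np.array([607,310.8,130]);s=telemetry.sense()
d=s["eef_pos"]-B;print(d@x,d@y,d@n,s["force"]@n,s["force"])
E
```

```text
0.5647997639614104 -0.0689172511644534 55.912233173385985 -0.10103224325007164 [ 0.2155679  -0.09652457  0.00519937]
```

Call:
drive_tool(series="0 0 0.015 0 0 0 0; 0 0 0.025 0 0 0 0; 0 0 0.033 0 0 0 0; 0 0 0.033 0 0 0 0")

```text
time_s: 5.25
eef_pos: [584.6, 316.4, 176.4]
ee_rot: [0.232, 0.122, 0.965, -0.029]
force: [0.5, 0.2, 0.1]
grip_width: -0.002
```

```bash
python3 - <<'E'
from h import *
import pickle
x,y,n=stopf();B=np.array([607,310.8,130]);s=telemetry.sense()
d=s["eef_pos"]-B;print(d@x,d@y,d@n,s["force"]@n,s["force"])
p=eyes.capture("wrist");q=eyes.capture("side")
c=lambda p,b,w,h:cv2.resize(p["frame"][b[1]:b[1]+h,b[0]:b[0]+w,::-1],(400,400),interpolation=cv2.INTER_CUBIC)
cv2.imwrite("pics/e.png",np.hstack([c(p,(164,100),200,200),c(q,(220,100),80,80)]))
E
```

```text
0.5237677510360235 -0.09074302576220399 51.8083405061061 -0.10812426574926294 [0.51799024 0.15267668 0.11512738]
```

View pics/e.png

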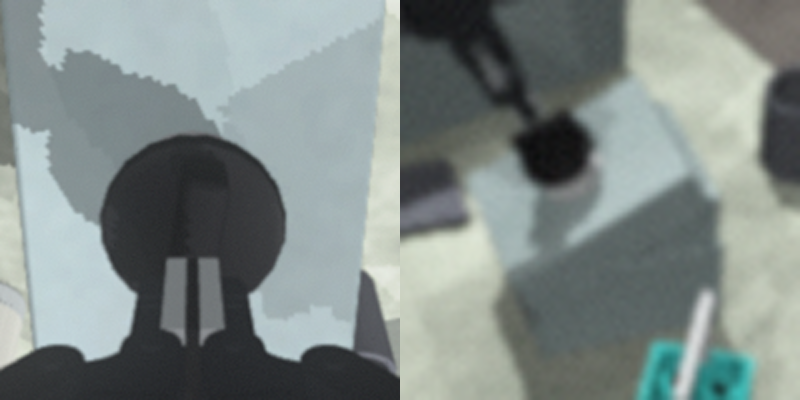

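Call:
drive_tool(series="0 0 0.01 0 0 0 0; 0 0 0.02 0 0 0 0; 0 0 0.02 0 0 0 0")

```text
time_s: 5.65
eef_pos: [585.7, 316.1, 174.2]
ee_rot: [0.232, 0.122, 0.965, -0.029]
force: [0.2, 0.1, -0.9]
grip_width: 0.002
```

Call:
drive_tool(series="0 0 0.01 0 0 0 0; 0 0 0.02 0 0 0 0; 0 0 0.02 0 0 0 0")

```text
time_s: 5.95
eef_pos: [586.7, 315.8, 171.8]
ee_rot: [0.231, 0.122, 0.965, -0.029]
force: [0.7, -0.2, -0.8]
grip_width: 0.001
```

Call:
drive_tool(series="0 0 0.01 0 0 0 0; 0 0 0.02 0 0 0 0; 0 0 0.02 0 0 0 0")

```text
time_s: 6.25
eef_pos: [587.8, 315.4, 169.4]
ee_rot: [0.231, 0.122, 0.965, -0.029]
force: [0.7, 0.4, -0.8]
grip_width: 0.003
```

Call:
drive_tool(series="0 0 0.01 0 0 0 0; 0 0 0.02 0 0 0 0; 0 0 0.02 0 0 0 0")

```text
time_s: 6.55
eef_pos: [588.8, 315.1, 167.0]
ee_rot: [0.231, 0.122, 0.965, -0.029]
force: [0.0, -0.2, 0.0]
grip_width: -0.003
```

```bash
python3 - <<'E'
from h import *
import pickle
P={n:eyes.capture(n) for n in("wrist","side","scene")};pickle.dump(P,open("p2.pkl","wb"))
p,q,s=P["wrist"],P["side"],P["scene"]
x,y,n=stopf();B=np.array([607,310.8,130]);t=telemetry.sense()["eef_pos"]
for k in P: print(k,proj(P[k],t),proj(P[k],B),proj(P[k],B+62*n))
c=lambda p,b,w,h:cv2.resize(p["frame"][b[1]:b[1]+h,b[0]:b[0]+w,::-1],(400,300),interpolation=cv2.INTER_CUBIC)
cv2.imwrite("pics/f.png",np.vstack([np.hstack([c(p,(164,115),200,150),c(q,(225,105),60,45)]),np.hstack([c(s,(245,255),80,60),c(s,(0,0),512,384)])]))
E
```

```text
wrist [[261.31405063 226.45921302]] [[261.4105684  202.22403825]] [[261.91433334 241.83855026]]
side [[249.61772205 128.77076216]] [[254.13251706 135.26947129]] [[247.23623417 125.50901995]]
scene [[288.56851864 286.98131817]] [[282.14600402 294.11080975]] [[291.96682906 283.47698614]]
```

View pics/f.png

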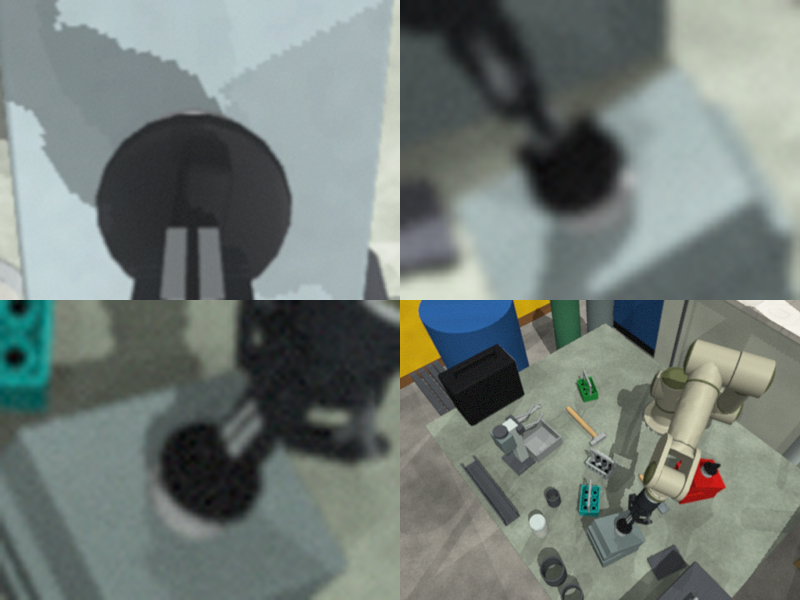

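```bash
python3 - <<'E'
from h import *
import pickle
from scipy.optimize import least_squares
x,y,n=stopf();B=np.array([607,310.8,130])
w1=pickle.load(open("p1.pkl","rb"))["wrist"];P=pickle.load(open("p2.pkl","rb"));w2=P["wrist"];t=telemetry.sense()["eef_pos"]
for k in(t,B,B+36*n,B+62*n,B+52*n): 
    V=np.array(w2["view"]);print("depth",(-(V[:3,:3]@k+V[:3,3])[2]).round(1))
obs=[(w1,361/1.55,457/1.55,213/1.55),(w2,212.5,309.5,171.5)]
a=np.linspace(0,2*np.pi,180)[:,None]
def f(v):
    o=[]
    for p,l,r,tp in obs:
        u=proj(p,v+32*(np.cos(a)*x+np.sin(a)*y)); o+=[u[:,0].min()-l,u[:,0].max()-r,u[:,1].min()-tp]
    return o
r=least_squares(f,B+36*n,diff_step=1e-4);print("disc top",r.x,np.round(r.fun,1),"rel",[(r.x-B)@e for e in(x,y,n)])
for k,uv in(("scene",(287,289.4)),("side",(251.7,129.7))): print(k,proj(P[k],r.x),proj(P[k],B+36*n),uv)
print(tri((P["scene"],(287,289.4)),(P["side"],(251.7,129.7))))
print("tcp rel",[(t-B)@e for e in(x,y,n)])
E
```

```text
depth 179.7
depth 219.3
depth 185.0
depth 160.3
depth 169.8
disc top [595.50175159 313.44446744 155.34787159] [-0.4 -0.2  0.   0.2  0.1 -0. ] rel [np.float64(0.9982286809948286), np.float64(-0.28245483252060705), np.float64(27.939958439324318)]
scene [[286.18142652 289.40384917]] [[287.76804809 288.02368048]] (287, 289.4)
side [[251.31164077 130.86074335]] [[250.18363817 129.68075174]] (251.7, 129.7)
[596.41772145 315.03206901 159.99479416]
tcp rel [np.float64(0.2779411996243344), np.float64(-0.24544664310509098), np.float64(41.72920392527067)]
```

Call:
drive_tool(series="0 0 0.01 0 0 0 0; 0 0 0.02 0 0 0 0; 0 0 0.02 0 0 0 0")

```text
time_s: 7.0
eef_pos: [589.9, 315.1, 165.6]
ee_rot: [0.232, 0.122, 0.965, -0.029]
force: [-3.3, 0.2, 3.7]
grip_width: 0.004
```

Call:
drive_tool(series="0 0 0.01 0 0 0 0; 0 0 0.02 0 0 0 0; 0 0 0.02 0 0 0 0")

```text
time_s: 7.3
eef_pos: [591.0, 314.6, 162.8]
ee_rot: [0.231, 0.122, 0.965, -0.029]
force: [-0.3, -0.4, -0.2]
grip_width: 0.0
```

Call:
drive_tool(series="0 0 -0.3 0 0 0 0; 0 0 -0.7 0 0 0 0.3; 0 0 -0.98 0 0 0 1; 0 0 -0.98 0 0 0 1; 0 0 -0.98 0 0 0 1")

```text
time_s: 7.8
eef_pos: [539.3, 327.9, 267.5]
ee_rot: [0.231, 0.122, 0.965, -0.029]
force: [-0.2, 0.9, -0.7]
grip_width: 0.68
```

```bash
python3 - <<'E'
from h import *
import pickle
x,y,n=stopf();B=np.array([607,310.8,130])
P={k:eyes.capture(k) for k in("wrist","side")};pickle.dump(P,open("p3.pkl","wb"))
s=telemetry.sense();print(s["eef_pos"],s["grip_width"],[(s["eef_pos"]-B)@e for e in(x,y,n)])
im=np.hstack([cv2.resize(P["wrist"]["frame"][80:280,150:350,::-1],(400,400),interpolation=cv2.INTER_CUBIC),cv2.resize(P["side"]["frame"][100:160,220:280,::-1],(400,400),interpolation=cv2.INTER_CUBIC)])
cv2.imwrite("pics/g.png",im)
for h in(26,36):
  a=np.linspace(0,6.28,90)[:,None];u=proj(P["wrist"],B+h*n+32*(np.cos(a)*x+np.sin(a)*y));print(h,(u.min(0)-[150,80])*2,(u.max(0)-[150,80])*2)
for h in(52,62): print(h,[((proj(P["wrist"],B+h*n+s*27*x)-[150,80])*2).round() for s in(1,-1)])
E
```

```text
[539.31729343 327.45134675 265.91423732] 0.8485851383460861 [np.float64(-0.39780000489971873), np.float64(-0.6112728789552403), np.float64(152.74280383580955)]
26 [159.61134732 123.37756387] [283.55142041 243.40354682]
36 [157.64719036 126.54930454] [285.6340302  250.17092668]
52 [array([[222., 252.]]), array([[222., 143.]])]
62 [array([[222., 260.]]), array([[222., 147.]])]
```

View pics/g.png

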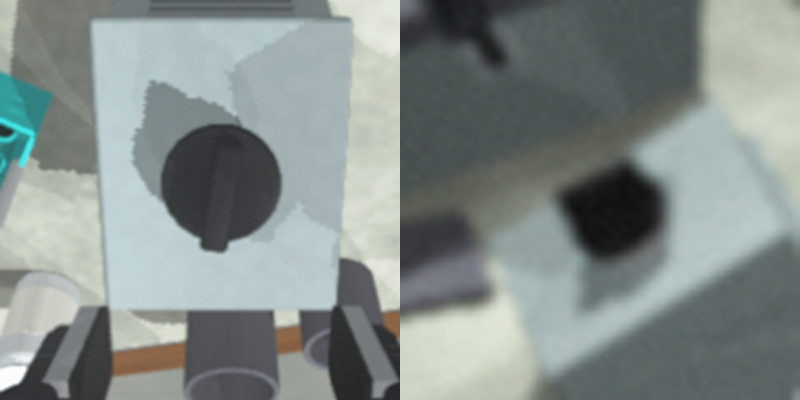

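```bash
python3 - <<'E'
from h import *
import pickle
from scipy.optimize import least_squares
x,y,n=stopf();B=np.array([608,310.4,130])
w1=pickle.load(open("p1.pkl","rb"))["wrist"];P=pickle.load(open("p2.pkl","rb"));w2=P["wrist"];w3=pickle.load(open("p3.pkl","rb"))["wrist"]
t=np.array([588.8,315.1,167.0])
for k in(0,5,10,20): print(k,proj(w2,t+k*n),"scene",proj(P["scene"],t+k*n),"side",proj(P["side"],t+k*n))
print("vis tip",tri((P["scene"],(291,286)),(P["side"],(246.8,124.5))))
a=np.linspace(0,2*np.pi,180)[:,None]
for nm,p,l,r_,tp in(("w1",w1,361/1.55,457/1.55,213/1.55),("w2",w2,212.5,309.5,171.5),("w3",w3,230.5,290.5,142)):
    def f(v):
        u=proj(p,v+32*(np.cos(a)*x+np.sin(a)*y)); return [u[:,0].min()-l,u[:,0].max()-r_,u[:,1].min()-tp]
    r=least_squares(f,B+30*n,diff_step=1e-4);print(nm,r.x.round(1),[((r.x-B)@e).round(1) for e in(x,y,n)])
# panel corners in w3: measured px
for nm,u in(("lowL",(92,19)),("lowR",(352,19)),("hiL",(108,309)),("hiR",(340,309))):
    uv=(u[0]/2+150,u[1]/2+80);o,d=ray(w3,uv);k=((B-o)@n)/(d@n);X=o+k*d;print(nm,X.round(1),((X-B)@x).round(1),((X-B)@y).round(1))
E
```

```text
0 [[261.16453252 226.06106207]] scene [[288.54634494 286.98985085]] side [[249.62513412 128.84635614]]
5 [[261.19504036 229.63033963]] scene [[289.34903552 286.12014581]] side [[249.06145214 128.04842017]]
10 [[261.22721352 233.39682145]] scene [[290.15611292 285.24566984]] side [[248.49474354 127.2461882 ]]
20 [[261.2971229  241.58948552]] scene [[291.78357133 283.48224876]] side [[247.35214688 125.62869454]]
vis tip [584.16107985 322.86210497 184.66092141]
w1 [596.2 313.6 154.4] [np.float64(0.2), np.float64(0.1), np.float64(27.3)]
w2 [595.4 313.4 155.5] [np.float64(0.0), np.float64(-0.3), np.float64(28.6)]
w3 [601.4 311.9 145.2] [np.float64(0.9), np.float64(-0.1), np.float64(16.6)]
lowL [519.  263.6  92. ] -83.7 -67.4
lowR [552.7 395.   92. ] -83.6 68.2
hiL [662.9 225.7 167.8] 83.3 -68.5
hiR [697.8 361.7 167.8] 83.4 71.9
```

```bash
python3 - <<'E'
from h import *
a=0.45
# camera sits along tool +x from TCP (77mm) looking toward TCP
plan([445,5,250],frame([np.cos(a),np.sin(a),0],[0,0,-1]))
E
```

```text
[0.048, -0.933, 0.027, 0.134, 0.293, 0.569] rows~2.2
[-0.223, -0.904, 0.077, 0.134, 0.293, 0.569] rows~2.2
[-0.479, -0.798, 0.082, 0.134, 0.293, 0.569] rows~2.2
```

Call:
drive_tool(series="0.048 -0.933 0.027 0.134 0.293 0.569 1; 0.048 -0.933 0.027 0.134 0.293 0.569 1; 0.048 -0.933 0.027 0.134 0.293 0.569 1; 0.048 -0.933 0.027 0.134 0.293 0.569 1; 0.048 -0.933 0.027 0.134 0.293 0.569 1")

```text
time_s: 8.4
eef_pos: [508.1, 220.2, 259.9]
ee_rot: [0.157, 0.266, 0.951, -0.021]
force: [-0.7, -0.1, -0.3]
grip_width: 1.001
```

Call:
drive_tool(series="-0.223 -0.904 0.077 0.134 0.293 0.569 1; -0.223 -0.904 0.077 0.134 0.293 0.569 1; -0.223 -0.904 0.077 0.134 0.293 0.569 1; -0.223 -0.904 0.077 0.134 0.293 0.569 1; -0.223 -0.904 0.077 0.134 0.293 0.569 1")

```text
time_s: 8.9
eef_pos: [477.1, 113.9, 254.4]
ee_rot: [0.08, 0.403, 0.912, -0.01]
force: [-0.7, 0.5, 0.8]
grip_width: 1.001
```

Call:
drive_tool(series="-0.479 -0.798 0.082 0.134 0.293 0.569 1; -0.479 -0.798 0.082 0.134 0.293 0.569 1; -0.479 -0.798 0.082 0.134 0.293 0.569 1; -0.479 -0.798 0.082 0.134 0.293 0.569 1; -0.479 -0.798 0.082 0.134 0.293 0.569 1; -0.479 -0.798 0.082 0.134 0.293 0.569 1")

```text
time_s: 9.5
eef_pos: [446.2, 8.0, 249.2]
ee_rot: [0.0, 0.528, 0.849, -0.0]
force: [0.1, -0.2, 0.6]
grip_width: 0.995
```

```bash
python3 - <<'E'
from h import *
import pickle
P={k:eyes.capture(k) for k in("wrist","scene","side")};pickle.dump(P,open("p4.pkl","wb"))
w=P["wrist"];s=telemetry.sense();print(s["eef_pos"],s["ee_rot"],s["grip_width"],s["time_s"])
save(w,"i.png",s=1.55)
for t in("basket","basket_bar"): print(t,[(np.round(d["rect"]).tolist(),round(d["confidence"],2)) for d in nets.spot_in(t,w)][:2])
E
```

```text
[446.15061454   7.34056897 249.28558132] [ 2.74310730e-04  5.29012606e-01  8.48613921e-01 -1.21482062e-05] 0.997722785778107 9.65
basket [([216.0, 97.0, 301.0, 218.0], 0.98), ([3.0, 258.0, 67.0, 336.0], 0.82)]
basket_bar [([216.0, 97.0, 300.0, 219.0], 0.66), ([336.0, 91.0, 480.0, 187.0], 0.61)]
```

View pics/i.png

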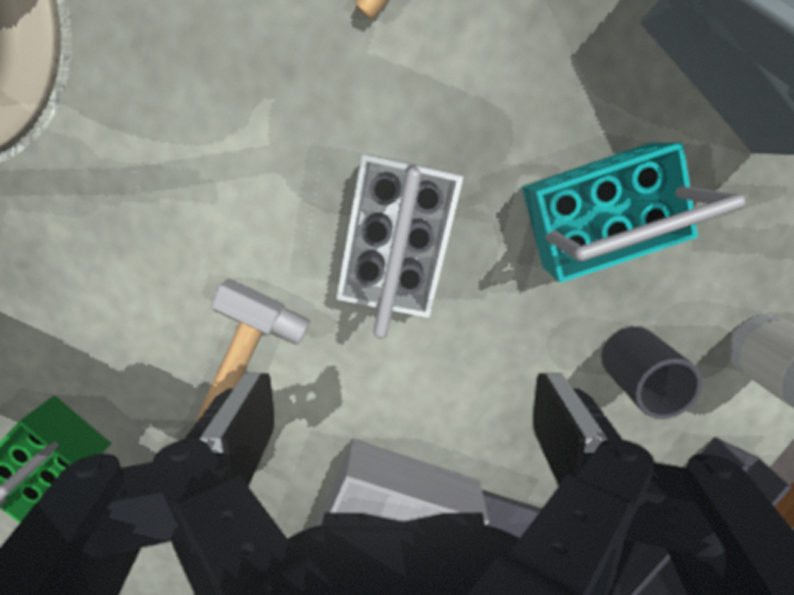

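```bash
cat >> h.py <<'E'
E
python3 - <<'E'
from h import *
import pickle
P=pickle.load(open("p4.pkl","rb"));w=P["wrist"]
a,b=[atz(w,u,110) for u in((265.2,109),(245.8,216.2))];print(a.round(1),b.round(1),np.linalg.norm(a-b))
c=[atz(w,np.array(u)/1.55,50) for u in((364,157),(461,177),(430,315),(339,299))];cc=np.mean(c,0);print("rim",np.round(c,1).tolist(),cc,np.linalg.norm(c[0]-c[1]),np.linalg.norm(c[1]-c[2]))
m=(a+b)/2;d=(a-b)/np.linalg.norm(a-b);print("mid",m,"yaw",np.arctan2(-d[0],d[1]))
for e in(c[0]-c[3],c[1]-c[2]):print("rimyaw",np.arctan2(-e[0],e[1]))
E
```

```text
[422.8  66.8 110. ] [455.4 -47.4 110. ] 118.76884308833084
rim [[388.4, 56.9, 50.0], [462.8, 76.7, 50.0], [493.7, -36.6, 50.0], [417.9, -57.7, 50.0]] [440.70110788   9.80961092  50.        ] 77.03435327150093 117.38096126495472
mid [439.11777668   9.71310233 110.        ] yaw 0.2779619213209903
rimyaw 0.25263583546551577
rimyaw 0.26660797264978403
```

```bash
python3 - <<'E'
from h import *
a=0.265;F=frame([np.cos(a),np.sin(a),0],[0,0,-1])
q=plan([440,9.7,170],F);plan([440,9.7,85],F,start=q)
E
```

```text
[0.044, -0.035, 0.66, 0.0, 0.001, 0.38] rows~1.6
[0.0, 0.0, 0.708, 0.0, 0.0, 0.0] rows~1.7
```

Call:
drive_tool(series="0.044 -0.035 0.66 0 0.001 0.38 1; 0.044 -0.035 0.66 0 0.001 0.38 1; 0.044 -0.035 0.66 0 0.001 0.38 1; 0.044 -0.035 0.66 0 0.001 0.38 1")

```text
time_s: 10.15
eef_pos: [440.6, 9.8, 171.1]
ee_rot: [0.0, 0.607, 0.795, 0.0]
force: [0.3, -1.0, 0.6]
grip_width: 0.998
```

Call:
drive_tool(series="0 0 0.2 0 0 0 1; 0 0 0.4 0 0 0 1; 0 0 0.6 0 0 0 1; 0 0 0.708 0 0 0 1; 0 0 0.708 0 0 0 1")

```text
time_s: 10.65
eef_pos: [441.3, 9.6, 86.6]
ee_rot: [0.001, 0.606, 0.795, 0.0]
force: [0.6, 0.4, 0.4]
grip_width: 1.002
```

```bash
python3 - <<'E'
from h import *
import pickle
P={k:eyes.capture(k) for k in("wrist","side")};s=telemetry.sense();print(s["eef_pos"],s["force"])
im=np.hstack([cv2.resize(P["wrist"]["frame"][84:384,106:406,::-1],(400,400)),cv2.resize(P["side"]["frame"][150:250,210:310,::-1],(400,400),interpolation=cv2.INTER_CUBIC)])
cv2.imwrite("pics/j.png",im);pickle.dump(P,open("p5.pkl","wb"))
t=s["eef_pos"]
for k in(0,10,20,30): print(k,(proj(P["side"],t+[0,0,k])-[210,150])*4,(proj(P["wrist"],t+[0,0,k])-[106,84])*4/3)
E
```

```text
[441.95090407   9.44957411  87.81326235] [-0.42526391 -0.28581049  0.05898395]
0 [[194.9571231  225.54009858]] [[207.33890423 190.51672208]]
10 [[195.00286887 218.15209742]] [[207.49212596 200.44874075]]
20 [[195.0491749  210.67507464]] [[207.66321455 211.54775715]]
30 [[195.09605167 203.10739307]] [[207.85542433 224.02821151]]
```

View pics/j.png

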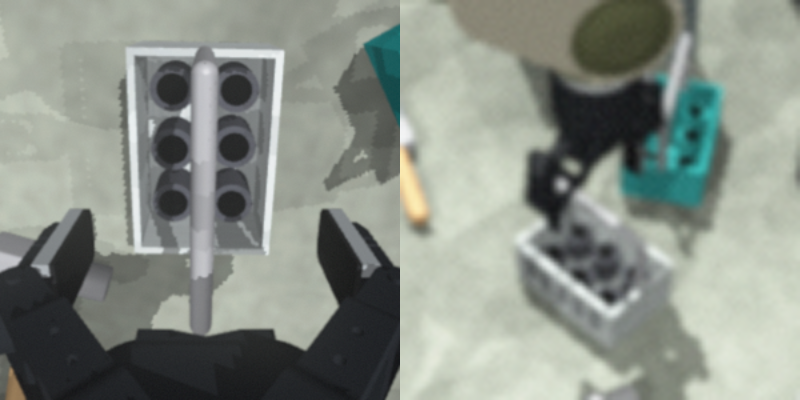

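```bash
python3 - <<'E'
from h import *
import pickle
from scipy.optimize import least_squares
a=0.265;by=np.array([-np.sin(a),np.cos(a),0]);bx=np.array([np.cos(a),np.sin(a),0])
P5=pickle.load(open("p5.pkl","rb"))["wrist"];P4=pickle.load(open("p4.pkl","rb"))["wrist"]
o5=np.array([[203,48],[201,333]])*.75+[106,84]; r5=np.array([[126,48],[284,51],[268,253],[133,249]])*.75+[106,84]
o4=np.array([[411.5,166],[380,338]])/1.55; r4=np.array(((364,157),(461,177),(430,315),(339,299)))/1.55
for nm,p,o,r in(("look",P4,o4,r4),("near",P5,o5,r5)):
    def f(v):
        C=np.array([v[0],v[1],0]);A=a+v[3];X=np.array([np.cos(A),np.sin(A),0]);Y=np.array([-X[1],X[0],0])
        q=[C+61*Y+[0,0,110+v[2]],C-61*Y+[0,0,110+v[2]]];g=[C+i*40*X+j*60*Y+[0,0,50+v[2]] for i,j in((-1,1),(1,1),(1,-1),(-1,-1))]
        return (proj(p,np.array(q+g))-np.r_[o,r]).ravel()
    s=least_squares(f,[440,10,0,0],diff_step=1e-4,x_scale=[1,1,1,.01]);print(nm,s.x.round(3),s.fun.round(1))
E
```

```text
look [ 4.40294e+02  8.96300e+00 -3.67500e+00  1.00000e-03] [ 1.3  1.5  0.6 -1.  -1.8 -0.6  0.1 -0.6 -0.1  0.5 -0.5  0.1]
near [ 4.3894e+02  1.1453e+01  2.1980e+00 -1.5000e-02] [ 1.   5.  -0.9 -1.5 -1.3 -3.4  0.3 -3.5  0.2  0.1  0.5  1.6]
```

Call:
drive_tool(series="0.014 -0.018 0 0 0 0 1; 0.014 -0.018 0 0 0 0 0; 0.014 -0.018 0 0 0 0 0; 0.014 -0.018 0 0 0 0 0; 0.014 -0.018 0 0 0 0 0; 0.014 -0.018 0 0 0 0 0; 0.014 -0.018 0 0 0 0 0; 0.014 -0.018 0 0 0 0 0; 0.014 -0.018 0 0 0 0 0", newtons=60)

```text
time_s: 11.65
eef_pos: [439.6, 10.5, 88.0]
ee_rot: [0.002, 0.607, 0.795, 0.001]
force: [-0.1, 0.8, 3.6]
grip_width: 0.082
```

Call:
drive_tool(series="0 0 -0.1 0 0 0 0; 0 0 -0.25 0 0 0 0; 0 0 -0.5 0 0 0 0; 0 0 -0.75 0 0 0 0; 0 0 -0.95 0 0 0 0; 0 0 -0.95 0 0 0 0")

```text
time_s: 12.25
eef_pos: [440.1, 10.3, 204.0]
ee_rot: [0.004, 0.607, 0.795, 0.002]
force: [-1.1, -0.3, -4.1]
grip_width: 0.081
```

```bash
python3 - <<'E'
from h import *
a=0.06;F=frame([np.cos(a),np.sin(a),0],[0,0,-1])
plan([475,-283,228],F,k=3)
E
```

```text
[-0.812, -0.121, -0.064, 0.005, 0.002, 0.138] rows~2.0
[-0.818, -0.065, -0.065, 0.005, 0.002, 0.138] rows~2.0
[-0.821, -0.009, -0.066, 0.005, 0.002, 0.138] rows~2.0
```

Moving gently so the basket does not swing.

Call:
drive_tool(series="-0.2 -0.03 -0.064 0.005 0.002 0.04 0; -0.45 -0.06 -0.064 0.005 0.002 0.1 0; -0.7 -0.1 -0.064 0.005 0.002 0.138 0; -0.812 -0.121 -0.064 0.005 0.002 0.138 0; -0.812 -0.121 -0.064 0.005 0.002 0.138 0")

```text
time_s: 12.75
eef_pos: [451.3, -88.4, 210.5]
ee_rot: [0.002, 0.634, 0.773, 0.001]
force: [0.5, 0.7, -2.7]
grip_width: 0.079
```

Call:
drive_tool(series="-0.2 -0.03 -0.065 0.005 0.002 0.04 0; -0.45 -0.05 -0.065 0.005 0.002 0.1 0; -0.7 -0.06 -0.065 0.005 0.002 0.138 0; -0.818 -0.065 -0.065 0.005 0.002 0.138 0; -0.818 -0.065 -0.065 0.005 0.002 0.138 0")

```text
time_s: 13.25
eef_pos: [462.7, -186.3, 217.6]
ee_rot: [-0.0, 0.661, 0.751, 0.0]
force: [-0.5, -0.5, -2.7]
grip_width: 0.078
```

Call:
drive_tool(series="-0.2 0 -0.066 0.005 0.002 0.04 0; -0.45 0 -0.066 0.005 0.002 0.1 0; -0.7 -0.009 -0.066 0.005 0.002 0.138 0; -0.821 -0.009 -0.066 0.005 0.002 0.138 0; -0.821 -0.009 -0.066 0.005 0.002 0.138 0; -0.821 -0.009 -0.066 0.005 0.002 0.138 0")

```text
time_s: 13.85
eef_pos: [474.2, -282.5, 225.2]
ee_rot: [-0.002, 0.686, 0.728, -0.0]
force: [0.3, -0.1, -2.9]
grip_width: 0.077
```

```bash
python3 - <<'E'
from h import *
import pickle
P={k:eyes.capture(k) for k in("wrist","scene","side")};pickle.dump(P,open("p6.pkl","wb"))
s=telemetry.sense();print(s["eef_pos"],s["ee_rot"],s["grip_width"],s["time_s"],s["force"])
c=lambda p,b,w,h:cv2.resize(p["frame"][b[1]:b[1]+h,b[0]:b[0]+w,::-1],(400,300),interpolation=cv2.INTER_CUBIC)
f=P["wrist"]["frame"][:,:,::-1]
top=cv2.resize(f[80:380,112:512],(800,600),interpolation=cv2.INTER_CUBIC)
cv2.imwrite("pics/k.png",top)
print("seat proj",[(proj(P["wrist"],X)-[112,80])*2 for X in([575,-248,211],[575,-312,211],[546,-250,235])])
E
```

```text
[ 474.30300927 -282.81981166  225.59240514] [-1.60321853e-03  6.85745709e-01  7.27839419e-01 -1.78856560e-04] 0.0777614711331332 14.0 [ 0.30778499  0.45287358 -3.36933241]
seat proj [array([[616.01605284, 190.19254382]]), array([[575.25422448, 364.35347217]]), array([[559.29224684, 213.15425786]])]
```

View pics/k.png

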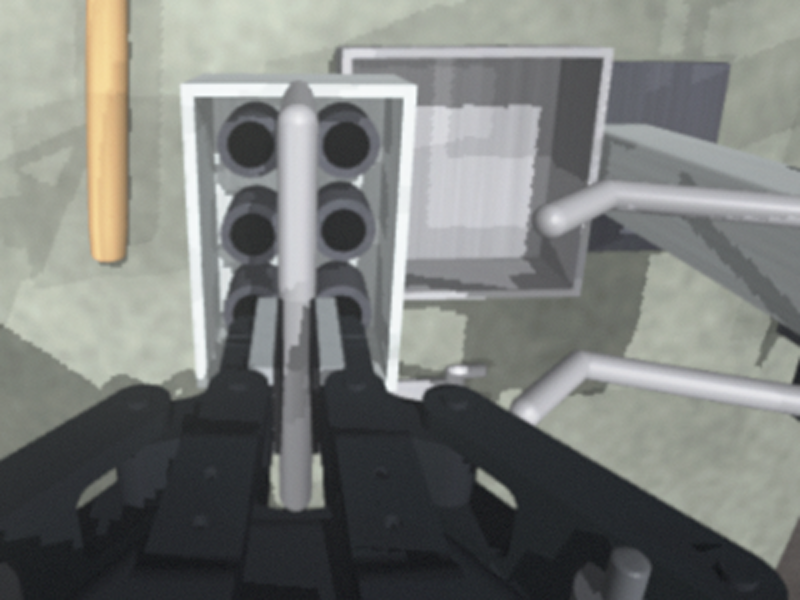

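```bash
python3 - <<'E'
from h import *
import pickle
from scipy.optimize import least_squares
w=pickle.load(open("p6.pkl","rb"))["wrist"];s=telemetry.sense()
px=lambda l:np.array(l)/2+[112,80]
o=px([(612,190),(582,362),(545,223),(518,413)])
L=np.array([[0,32,-10.5],[0,-32,-10.5],[-28,32,16],[-28,-32,16]])
def T(v,L,z0):
    c,q=np.cos(v[2]),np.sin(v[2]);return L@np.array([[c,-q,0],[q,c,0],[0,0,1]]).T+[v[0],v[1],z0]
f=lambda v:(proj(w,T(v,L,216))-o).ravel()
r=least_squares(f,[575,-280,.06],x_scale=[1,1,.01],diff_step=1e-4);print("lift seat",r.x.round(3),r.fun.round(1))
# bar: outer ends +-61, at z, and basket rim corners
ob=px([(297,88),(297,510)]);rb=px([(182,86),(415,86)])
a=.06
Bm=np.array([[0,61,0],[0,-61,0],[-40,60,-60],[40,60,-60]])
f=lambda v:(proj(w,T([v[0],v[1],v[3]],Bm,v[2]))-np.r_[ob,rb]).ravel()
b=least_squares(f,[474,-283,247,.06],x_scale=[1,1,1,.01],diff_step=1e-4);print("bar",b.x.round(3),b.fun.round(1))
R0=q2R(s["ee_rot"]);ty=R0.apply([0,1,0]);print("tool yaw",np.arctan2(ty[1],ty[0]), R0.apply([0,0,1]))
print("bar-TCP",b.x[:3]-s["eef_pos"])
E
```

```text
lift seat [ 5.75886e+02 -2.82927e+02  7.50000e-02] [-5.4  2.2 -3.2  0.7  3.2 -1.3  4.4 -1.6]
bar [ 4.74502e+02 -2.81900e+02  2.50299e+02  5.90000e-02] [ 0.4  4.3  0.1 -1.  -1.8 -2.6  1.1 -2.5]
tool yaw 0.05954093475026017 [-0.00257907  0.00193844 -0.9999948 ]
bar-TCP [ 0.19873556  0.91947226 24.70699434]
```

```bash
python3 - <<'E'
from h import *
import pickle
from scipy.optimize import least_squares
w=pickle.load(open("p6.pkl","rb"))["wrist"];s=telemetry.sense()
px=lambda l:np.array(l)/2+[112,80]
o=px([(612,190),(582,362),(545,223),(518,413)])
def T(v,L,z0):
    c,q=np.cos(v[2]),np.sin(v[2]);return L@np.array([[c,-q,0],[q,c,0],[0,0,1]]).T+[v[0],v[1],z0]
for h in(-10.5,-7):
  L=np.array([[0,32,h],[0,-32,h],[-28,32,16],[-28,-32,16]])
  f=lambda v:(proj(w,T([v[0],v[1],v[2]/1000],L,216))-o).ravel()
  r=least_squares(f,[575,-280,60],method="lm");print("lift seat",r.x.round(1),r.fun.round(1))
Bm=np.array([[0,61,0],[0,-61,0],[-40,60,-60],[40,60,-60]])
ob=px([(297,88),(297,510)]);rb=px([(182,86),(415,86)])
f=lambda v:(proj(w,T([v[0],v[1],v[3]/1000],Bm,v[2]))-np.r_[ob,rb]).ravel()
b=least_squares(f,[474,-283,247,60],method="lm");print("bar",b.x.round(1),b.fun.round(1))
E
```

```text
lift seat [ 575.9 -282.9   75.2] [-5.4  2.2 -3.2  0.7  3.2 -1.3  4.4 -1.6]
lift seat [ 575.1 -282.2   82.1] [-4.1  2.5 -1.6  2.4  1.6 -2.3  3.6 -2.3]
bar [ 474.5 -281.9  250.3   58.7] [ 0.4  4.3  0.1 -1.  -1.8 -2.6  1.1 -2.5]
```

```bash
python3 - <<'E'
from h import *
a=0.078;F=frame([np.cos(a),np.sin(a),0],[0,0,-1])
q=plan([577,-283.4,226],F,k=1);plan([577,-283.4,196],F,start=q)
E
```

```text
[-0.056, 0.854, -0.006, -0.005, -0.004, -0.037] rows~2.1
[0.0, 0.0, 0.25, 0.0, 0.0, 0.0] rows~0.6
```

Call:
drive_tool(series="-0.02 0.1 -0.006 -0.005 -0.004 -0.037 0; -0.02 0.25 -0.006 -0.005 -0.004 -0.037 0; -0.03 0.4 -0.006 -0.005 -0.004 -0.037 0; -0.04 0.55 -0.006 -0.005 -0.004 -0.037 0; -0.05 0.7 -0.006 -0.005 -0.004 -0.037 0; -0.056 0.8 -0.006 -0.005 -0.004 -0.037 0; -0.056 0.854 -0.006 -0.005 -0.004 -0.037 0; -0.056 0.854 -0.006 -0.005 -0.004 -0.037 0")

```text
time_s: 14.8
eef_pos: [577.3, -282.7, 225.8]
ee_rot: [-0.0, 0.679, 0.735, 0.0]
force: [-0.7, 0.3, -3.3]
grip_width: 0.078
```

Call:
drive_tool(series="0 0 0.05 0 0 0 0; 0 0 0.1 0 0 0 0; 0 0 0.15 0 0 0 0; 0 0 0.2 0 0 0 0; 0 0 0.23 0 0 0 0; 0 0 0.25 0 0 0 0; 0 0 0.25 0 0 0 0")

```text
time_s: 15.5
eef_pos: [577.6, -282.7, 195.9]
ee_rot: [0.0, 0.679, 0.735, 0.0]
force: [0.1, -0.8, -2.9]
grip_width: 0.078
```

Call:
drive_tool(series="0 0 0.01 0 0 0 0; 0 0 0.02 0 0 0 0; 0 0 0.02 0 0 0 0")

```text
time_s: 15.8
eef_pos: [578.4, -282.9, 194.8]
ee_rot: [0.002, 0.678, 0.735, 0.001]
force: [3.7, 0.7, 4.1]
grip_width: 0.076
```

Call:
drive_tool(series="0 0 0.01 0 0 0 0; 0 0 0.02 0 0 0 0; 0 0 0.02 0 0 0 0")

```text
time_s: 16.1
eef_pos: [579.0, -283.1, 194.2]
ee_rot: [0.003, 0.678, 0.735, 0.001]
force: [1.4, 2.2, 11.3]
grip_width: 0.079
```

Call:
drive_tool(series="0 0 -0.012 0 0 0 0; 0 0 -0.012 0 0 0 0.1; 0 0 -0.012 0 0 0 0.2; 0 0 -0.012 0 0 0 0.3; 0 0 -0.012 0 0 0 0.45; 0 0 -0.012 0 0 0 0.45; 0 0 -0.012 0 0 0 0.45")

```text
time_s: 16.8
eef_pos: [579.0, -283.1, 195.7]
ee_rot: [0.003, 0.678, 0.735, 0.001]
force: [-0.0, -0.3, -0.5]
grip_width: 0.453
```

```bash
python3 - <<'E'
from h import *
import pickle
P={k:eyes.capture(k) for k in("wrist","side")};pickle.dump(P,open("p7.pkl","wb"))
s=telemetry.sense();print(s["eef_pos"],s["grip_width"],s["force"])
f=P["wrist"]["frame"][:,:,::-1]
cv2.imwrite("pics/l.png",np.hstack([cv2.resize(f[84:384,106:406],(400,400)),cv2.resize(P["side"]["frame"][190:290,300:400,::-1],(400,400),interpolation=cv2.INTER_CUBIC)]))
E
```

```text
[ 578.97396287 -283.10222807  195.69666835] 0.4539557605447741 [-0.57238406 -0.2992134   0.22046827]
```

View pics/l.png

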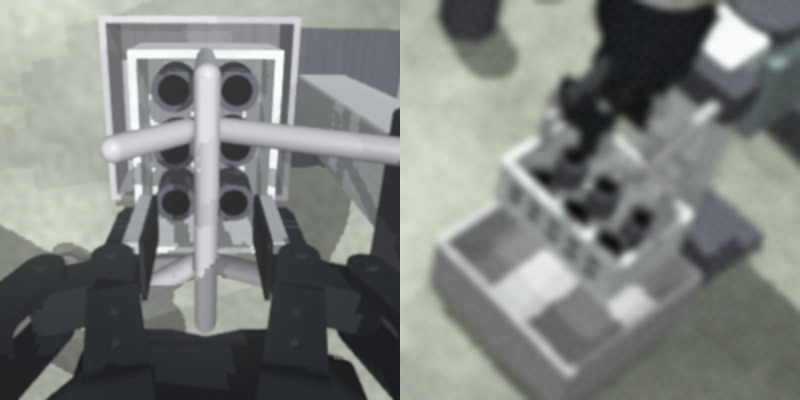

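The bar sits in both V seats and the gripper is clear of it. Next I'll retreat straight up and plan the path to the knob.

Call:
drive_tool(series="0 0 -0.15 0 0 0 0.45; 0 0 -0.5 0 0 0 0.45; 0 0 -0.9 0 0 0 0.45; 0 0 -0.95 0 0 0 0.45; 0 0 -0.95 0 0 0 0.45")

```text
time_s: 17.4
eef_pos: [578.5, -282.9, 311.1]
ee_rot: [0.005, 0.678, 0.735, 0.001]
force: [-0.4, -0.6, -0.3]
grip_width: 0.444
```

```bash
python3 - <<'E'
from h import *
s=telemetry.sense();x,y,n=stopf();B=np.array([608,310.4,130])
F=frame(R.from_rotvec(-0.14*n).apply(y),-n)
print(s["eef_pos"],s["time_s"])
plan(B+130*n,F)
E
```

```text
[ 578.54923573 -282.9374085   311.11249789] 17.4
[0.845, 0.028, 0.086, -0.104, -0.124, -0.36] rows~2.0
[0.831, 0.176, 0.039, -0.104, -0.124, -0.36] rows~2.0
[0.787, 0.321, 0.002, -0.104, -0.124, -0.36] rows~2.0
[0.716, 0.457, -0.025, -0.104, -0.124, -0.36] rows~2.0
[0.62, 0.58, -0.039, -0.104, -0.124, -0.36] rows~2.0
[0.504, 0.683, -0.041, -0.104, -0.124, -0.36] rows~2.0
```

Call:
drive_tool(series="0.845 0.028 0.086 -0.104 -0.124 -0.36 0.45; 0.845 0.028 0.086 -0.104 -0.124 -0.36 0.45; 0.845 0.028 0.086 -0.104 -0.124 -0.36 0.45; 0.845 0.028 0.086 -0.104 -0.124 -0.36 0.45")

```text
time_s: 17.8
eef_pos: [573.6, -180.5, 299.1]
ee_rot: [0.044, 0.608, 0.792, -0.001]
force: [-0.1, -0.4, 0.5]
grip_width: 0.451
```

Call:
drive_tool(series="0.831 0.176 0.039 -0.104 -0.124 -0.36 0.45; 0.831 0.176 0.039 -0.104 -0.124 -0.36 0.45; 0.831 0.176 0.039 -0.104 -0.124 -0.36 0.45; 0.831 0.176 0.039 -0.104 -0.124 -0.36 0.45")

```text
time_s: 18.2
eef_pos: [568.9, -79.3, 287.7]
ee_rot: [0.084, 0.533, 0.842, -0.004]
force: [1.1, -0.7, -0.5]
grip_width: 0.451
```

Call:
drive_tool(series="0.787 0.321 0.002 -0.104 -0.124 -0.36 0.45; 0.787 0.321 0.002 -0.104 -0.124 -0.36 0.45; 0.787 0.321 0.002 -0.104 -0.124 -0.36 0.45; 0.787 0.321 0.002 -0.104 -0.124 -0.36 0.45")

```text
time_s: 18.6
eef_pos: [564.5, 21.2, 276.4]
ee_rot: [0.123, 0.453, 0.883, -0.006]
force: [-0.7, -0.8, -0.3]
grip_width: 0.448
```

Call:
drive_tool(series="0.716 0.457 -0.025 -0.104 -0.124 -0.36 0.45; 0.716 0.457 -0.025 -0.104 -0.124 -0.36 0.45; 0.716 0.457 -0.025 -0.104 -0.124 -0.36 0.45; 0.716 0.457 -0.025 -0.104 -0.124 -0.36 0.45")

```text
time_s: 19.0
eef_pos: [560.4, 121.4, 265.4]
ee_rot: [0.16, 0.368, 0.916, -0.009]
force: [0.6, 0.2, 0.2]
grip_width: 0.446
```

Call:
drive_tool(series="0.62 0.58 -0.039 -0.104 -0.124 -0.36 0.45; 0.62 0.58 -0.039 -0.104 -0.124 -0.36 0.45; 0.62 0.58 -0.039 -0.104 -0.124 -0.36 0.45; 0.62 0.58 -0.039 -0.104 -0.124 -0.36 0.45")

```text
time_s: 19.4
eef_pos: [556.8, 221.2, 254.4]
ee_rot: [0.197, 0.281, 0.939, -0.011]
force: [0.7, 0.6, -0.1]
grip_width: 0.452
```

```bash
python3 - <<'E'
from h import *
s=telemetry.sense();x,y,n=stopf();B=np.array([608,310.4,130])
F=frame(R.from_rotvec(-0.14*n).apply(y),-n)
print(s["eef_pos"],s["time_s"],s["joints"].round(2))
q=plan(B+110*n,F);plan(B+35*n,F,start=q)
E
```

```text
[556.83588238 221.20671233 254.36256806] 19.4 [ 0.29  0.3   1.46 -0.26  1.07 -0.61]
[0.507, 0.705, 0.099, -0.109, -0.132, -0.364] rows~2.1
[-0.0, 0.0, 0.625, 0.0, 0.0, 0.0] rows~1.5
```

Call:
drive_tool(series="0.507 0.705 0.099 -0.109 -0.132 -0.364 0.45; 0.507 0.705 0.099 -0.109 -0.132 -0.364 0.45; 0.507 0.705 0.099 -0.109 -0.132 -0.364 0.45; 0.507 0.705 0.099 -0.109 -0.132 -0.364 0.45; 0.507 0.705 0.099 -0.109 -0.132 -0.364 0.45")

```text
time_s: 19.9
eef_pos: [560.9, 320.4, 228.8]
ee_rot: [0.233, 0.19, 0.954, -0.013]
force: [0.0, -0.0, 0.6]
grip_width: 0.449
```

```bash
python3 - <<'E'
from h import *
import pickle
x,y,n=stopf();B=np.array([608,310.4,130])
w=eyes.capture("wrist");pickle.dump(w,open("p8.pkl","wb"))
g=w["frame"].max(2);c=proj(w,B+26*n)[0];print("c",c)
F=frame(R.from_rotvec(-0.14*n).apply(y),-n)
m=(g<95).astype(np.uint8);
# keep disc region: circle radius about predicted
yy,xx=np.mgrid[:384,:512];u=proj(w,B+26*n+32*y)[0];rad=np.linalg.norm(u-c);m[(xx-c[0])**2+(yy-c[1])**2>(1.35*rad)**2]=0
tip=proj(w,B+52*n+27*R.from_rotvec(-0.14*n).apply(x))[0];print("pred rad",rad,"pred bar end",tip,proj(w,B+52*n+27*x)[0])
ct=max(cv2.findContours(m,0,2)[0],key=cv2.contourArea);print(cv2.boundingRect(ct),cv2.minEnclosingCircle(ct))
for r in range(int(c[1]+rad*.7),int(c[1]+rad*1.35),2):
    k=np.where(m[r]>0)[0]; print(r,k.min() if len(k) else 0,k.max() if len(k) else 0,end="; ")
s=telemetry.sense();print();print(s["eef_pos"],[(s["eef_pos"]-B)@e for e in(x,y,n)]);plan(B+40*n,F)
E
```

```text
c [262.67517307 182.99282242]
pred rad 36.286867659500594 pred bar end [262.93062116 223.24585882] [267.47477597 222.94293163]
(227, 146, 70, 76) ((262.3046875, 183.37478637695312), 37.806331634521484)
208 243 280; 210 248 277; 212 252 272; 214 255 269; 216 255 269; 218 255 269; 220 255 268; 222 0 0; 224 0 0; 226 0 0; 228 0 0; 230 0 0; 
[560.74711487 320.521523   228.94665653] [np.float64(1.8959081115823915), np.float64(-1.8836815085484009), np.float64(110.08441531352281)]
[0.018, 0.014, 0.584, -0.002, 0.002, -0.006] rows~1.4
```

Call:
drive_tool(series="0.018 0.014 0.2 -0.002 0.002 0.03 0.45; 0.018 0.014 0.4 -0.002 0.002 0.03 0.45; 0.018 0.014 0.584 -0.002 0.002 0.03 0.45; 0.018 0.014 0.584 -0.002 0.002 0.03 0.45")

```text
time_s: 20.35
eef_pos: [590.8, 312.3, 163.4]
ee_rot: [0.232, 0.198, 0.952, -0.012]
force: [1.1, -0.2, -0.4]
grip_width: 0.453
```

Call:
drive_tool(series="0 0 0.04 0 0 0 0.45; 0 0 0.08 0 0 0 0.45; 0 0 0.12 0 0 0 0.45; 0 0 0.12 0 0 0 0.45")

```text
time_s: 20.75
eef_pos: [597.1, 310.5, 150.4]
ee_rot: [0.232, 0.199, 0.952, -0.012]
force: [0.3, -0.2, -0.5]
grip_width: 0.454
```

Call:
drive_tool(series="0 0 0.04 0 0 0 0.45; 0 0 0.07 0 0 0 0.45; 0 0 0.1 0 0 0 0.45; 0 0 0.1 0 0 0 0.45")

```text
time_s: 21.15
eef_pos: [602.3, 308.9, 139.0]
ee_rot: [0.231, 0.199, 0.952, -0.013]
force: [-0.1, -0.4, 0.2]
grip_width: 0.45
```

```bash
python3 - <<'E'
from h import *
x,y,n=stopf();B=np.array([608,310.4,130])
s=telemetry.sense();print(s["eef_pos"],[(s["eef_pos"]-B)@e for e in(x,y,n)],s["force"],s["joints"].round(2))
R0=q2R(s["ee_rot"]).apply([0,1,0]);print("angle",np.arctan2(-(R0@-x)*-1,1) , R0@x,R0@y)
E
```

```text
[602.26286453 308.93989379 138.99166855] [np.float64(-0.5489150883170858), np.float64(-2.8341050733113047), np.float64(10.37127174498573)] [-0.09215694 -0.40455714  0.16986611] [ 0.42  0.55  1.42 -0.39  0.84 -0.53]
angle -0.15783916432188114 0.15916311912062783 0.9872377307147826
```

Call:
drive_tool(series="-0.004 0.023 0 0 0 0 0.45; -0.004 0.023 0 0 0 0 0.3; -0.004 0.023 0 0 0 0 0; -0.004 0.023 0 0 0 0 0; -0.004 0.023 0 0 0 0 0; -0.004 0.023 0 0 0 0 0; -0.004 0.023 0 0 0 0 0", newtons=45)

```text
time_s: 21.85
eef_pos: [603.8, 311.5, 139.7]
ee_rot: [0.231, 0.198, 0.952, -0.013]
force: [-1.9, 0.6, 2.2]
grip_width: 0.152
```

Call:
drive_tool(series="0 0 0 0 0 0.25 0; 0 0 0 0 0 0.5 0; 0 0 0 0 0 0.75 0; 0 0 0 0 0 0.95 0; 0 0 0 0 0 0.95 0")

```text
time_s: 22.35
eef_pos: [603.5, 311.2, 139.5]
ee_rot: [0.228, 0.417, 0.879, 0.042]
force: [-2.5, -0.7, 2.1]
grip_width: 0.153
```

```bash
cat > st.py <<'E'
from h import *
x,y,n=stopf();B=np.array([608,310.4,130])
s=telemetry.sense();ty=q2R(s["ee_rot"]).apply([0,1,0])
print([((s["eef_pos"]-B)@e).round(2) for e in(x,y,n)],"F xyn",[(s["force"]@e).round(1) for e in(x,y,n)],"ang",np.arctan2(ty@x,ty@y).round(3),"tq n",(s["wrist_torque"]@n).round(3),s["joints"].round(2),s["grip_width"],s["time_s"])
E
python3 st.py
```

```text
[np.float64(0.25), np.float64(-0.38), np.float64(10.58)] F xyn [np.float64(-1.1), np.float64(-1.3), np.float64(2.8)] ang 0.636 tq n -0.076 [ 0.42  0.55  1.42 -0.39  0.84 -0.05] 0.15267597330262175 22.35
```

Call:
drive_tool(series="0 0 0 0 0 0.25 0; 0 0 0 0 0 0.5 0; 0 0 0 0 0 0.75 0; 0 0 0 0 0 0.9 0; 0 0 0 0 0 0.9 0")

```text
time_s: 22.85
eef_pos: [603.1, 311.0, 139.4]
ee_rot: [0.212, 0.602, 0.764, 0.091]
force: [-4.4, -1.0, 3.2]
grip_width: 0.151
```

Call:
drive_tool(series="0 0 -0.008 0 0 0.2 0; 0 0 -0.015 0 0 0.4 0; 0 0 -0.023 0 0 0.6 0; 0 0 -0.03 0 0 0.8 0; 0 0 -0.035 0 0 0.95 0; 0 0 -0.035 0 0 0.95 0")

```text
time_s: 23.45
eef_pos: [601.1, 311.2, 142.2]
ee_rot: [0.185, 0.765, 0.602, 0.137]
force: [-0.1, 0.7, -2.6]
grip_width: 0.15
```

```bash
python3 st.py
```

```text
[np.float64(-0.63), np.float64(-0.91), np.float64(14.05)] F xyn [np.float64(-1.5), np.float64(0.6), np.float64(-2.2)] ang 1.556 tq n -0.093 [ 0.42  0.54  1.42 -0.39  0.85  0.87] 0.1502432265670323 23.45
```

Call:
drive_tool(series="0 0 -0.01 0 0 0.25 0; 0 0 -0.022 0 0 0.5 0; 0 0 -0.035 0 0 0.75 0; 0 0 -0.048 0 0 0.98 0; 0 0 -0.055 0 0 0.98 0; 0 0 -0.055 0 0 0.98 0")

```text
time_s: 24.05
eef_pos: [597.8, 312.3, 148.0]
ee_rot: [0.146, 0.887, 0.4, 0.178]
force: [-3.7, 1.7, 0.8]
grip_width: 0.152
```

```bash
python3 st.py
```

```text
[np.float64(-1.03), np.float64(-0.69), np.float64(20.7)] F xyn [np.float64(-3.2), np.float64(0.8), np.float64(2.5)] ang 2.042 tq n -0.09 [ 0.43  0.53  1.42 -0.39  0.86  1.35] 0.15225043456115808 24.05
```

Call:
drive_tool(series="0 0 0 0 0 0.2 0; 0 0 0 0 0 0.2 0; 0 0 0 0 0 0.2 0.2; 0 0 0 0 0 0.2 0.45; 0 0 0 0 0 0.2 0.45; 0 0 0 0 0 0.2 0.45; 0 0 0 0 0 0.2 0.45")

```text
time_s: 24.75
eef_pos: [597.9, 312.2, 148.0]
ee_rot: [0.137, 0.906, 0.356, 0.185]
force: [-1.0, 0.4, 0.3]
grip_width: 0.448
```

Call:
drive_tool(series="0 0 -0.15 0 0 0 0.45; 0 0 -0.5 0 0 0 0.45; 0 0 -0.9 0 0 0 0.45; 0 0 -0.95 0 0 0 0.45; 0 0 -0.95 0 0 0 0.45")

```text
time_s: 25.25
eef_pos: [548.4, 326.3, 252.7]
ee_rot: [0.137, 0.905, 0.356, 0.187]
force: [0.7, -0.9, -1.5]
grip_width: 0.454
```

```bash
python3 st.py; python3 - <<'E'
from h import *
import pickle
P={k:eyes.capture(k) for k in("wrist","scene","side")};pickle.dump(P,open("p9.pkl","wb"))
w=P["wrist"];x,y,n=stopf();B=np.array([608,310.4,130])
im=w["frame"][:,:,::-1].copy()
for h,col in((26,(0,255,0)),(36,(0,0,255))):
    a=np.linspace(0,6.28,40)[:,None]
    u=proj(w,B+h*n+32*(np.cos(a)*x+np.sin(a)*y));print(h,u.min(0),u.max(0))
    for v in u: im[int(v[1]),int(v[0])]=col
z=lambda f,b,W,H,s:cv2.resize(f[b[1]:b[1]+H,b[0]:b[0]+W],(s,s),interpolation=cv2.INTER_CUBIC)
S=P["scene"]["frame"][:,:,::-1];D=P["side"]["frame"][:,:,::-1]
c=proj(w,B+36*n)[0].astype(int)
top=np.hstack([z(im,(max(c[0]-80,0),max(c[1]-80,0)),160,160,400),z(D,(300,180),110,110,400)])
bot=np.hstack([cv2.resize(S,(267,200)),cv2.resize(D,(267,200)),z(S,(250,255),80,60,200)])
bot=cv2.copyMakeBorder(bot,0,0,0,800-bot.shape[1],cv2.BORDER_CONSTANT)
cv2.imwrite("pics/m.png",np.vstack([top,bot]))
for t in("hammer","brush","wrench","offcut","stub"):
    print(t,[(k,np.round(d["rect"]).astype(int).tolist()) for k in("scene","side") for d in nets.spot_in(t,P[k])[:1]])
E
```

```text
[np.float64(0.72), np.float64(0.63), np.float64(137.34)] F xyn [np.float64(0.1), np.float64(-0.7), np.float64(-1.8)] ang 2.142 tq n -0.012 [ 0.49  0.38  1.37 -0.36  1.06  1.43] 0.4542303731419288 25.25
26 [226.29946313 144.89083812] [291.6834092  207.82156242]
36 [225.12893654 146.75172994] [292.76424563 211.64899382]
hammer [('scene', [211, 136, 263, 186]), ('side', [246, 249, 301, 319])]
brush [('scene', [303, 224, 345, 275]), ('side', [199, 169, 220, 209])]
wrench [('scene', [155, 139, 192, 182]), ('side', [348, 295, 392, 339])]
offcut [('scene', [112, 138, 206, 223]), ('side', [202, 132, 231, 150])]
stub [('scene', [189, 240, 208, 266])]
```

View pics/m.png

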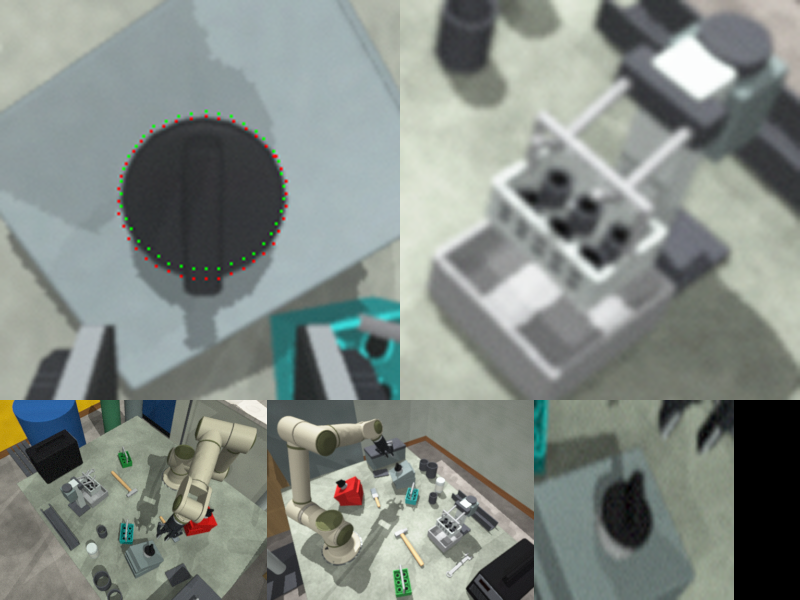

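```bash
python3 -c "
from h import *
print(ctrl.finish_job())"
```

```text
the job is handed in; nothing more can be done
None
```

The stop was pressed in until it latched and released. The basket was hung across both prongs and let go, and the knob was turned clockwise to about 2.14 rad and released. I handed the job in at about 25 s on the robot's clock, with the gripper backed clear of everything.

**Last checks**
- **Stop:** While turning, the gripped knob moved outward about 10 mm, which is the full stroke. In the final wrist picture its rim matches the size it had when out, not when latched.
- **Basket:** In the side picture the handle bar rests across both prongs, and the basket hangs free over the tank.
- **Tools and steel:** I saw nothing disturbed. The networks found the hammer, brush and wrench in the side view, and the stub in the scene view, where they were at the start. For the offcut, the scene view reported the lift instead, but the side view had it in place.

**Disagreements**
- **Fingertip position:** With the jaws shut, the fingertips seemed to end about 20 mm behind the reported TCP, not at it. The press contact came about 20 mm lower than expected, so I set the knob grip depth from that contact.
- **Knob height:** Fitting the disc in the wrist pictures put it about 8 mm lower than the given sizes, both out and in. I relied on the change between pictures rather than the absolute height.

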